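# Hold the hidden bolt head of a bench mount

### The job

A spanner left on the seized nut of the bench mount is slowly sinking under its own weight and dragging the whole bolt round with it. Swing the hasp off its catch, a quarter turn or more, so that the gap behind the bracket is open; then reach down into the gap, pinch the bolt's hex head between the fingers and hold it from turning before the spanner has sunk to its lower stop. Finish while still holding the head firmly and still; leave the spanner untouched and the other things on the bench where they are.

Things in the scene. Friction and masses are not known exactly. Their poses are not given: they have to be found in the camera images.
- mount: grey steel bench mount, fixed. Origin on the bench (z = 0) straight below the centre of the bolt head; z up, x from front bracket to rear plate, y along both. Base plate 120 x 190 mm, 8 mm thick. Front bracket: upright plate, x = -28 to -20 mm, 180 mm wide, top at 117 mm. The gap behind it, to the rear plate, is 50 mm wide, open at the top and at both ends (y)
- rear_top (a point): middle of the top edge of the mount's rear plate, 105 mm above the bench, at x = 34, y = 0 mm of the mount: upright plate x = 30 to 38 mm, 160 mm wide. A 24 mm square hinge post stands here (x = 30 to 54, y = -12 to 12 mm), top at 117 mm
- catch (a point): top of the catch pin, 6 mm thick, that stands on the bracket's top edge at x = -24, y = 0 of the mount, 128 mm above the bench; the hasp's hook lies round it when shut
- bolt_head (a point): steel hex head in the gap, 24 mm across flats, 28 across corners, 14 thick along x. Origin at its centre: 95 mm above the bench, 20 mm behind the bracket's rear face, 30 mm before the rear plate. It turns with the bolt about the mount's x axis; two of its flats are square to its own y. A fixed collar, 22 mm across, 7 mm long, stands on the bracket round the shank, 6 mm short of the head
- bolt (a joint): angle of bolt, head, nut and spanner together, rad: 0 = spanner level and two flats of the head upright, facing the mount's +y and -y; grows as the spanner sinks (turning about the mount's -x); stops at -0.45 and 0.5. It turns stiffly, as in thick grease: the spanner's weight (about 0.1 N m on the bolt) sinks it by about 0.011 to 0.019 rad/s until the head is held
- spanner_end (a point): centre of the end of the steel ring spanner left on the nut, on the robot's side of the bracket (x = -39 to -30 mm of the mount). It turns with the bolt; its handle runs from the bolt's axis along this point's own +y, which lies 139 mm out; 150 mm from axis to end, 16 to 22 mm broad beyond the 40 mm ring. Not to be touched
- hasp (a joint): angle of the hasp, rad: 0 = across the gap over the bolt head, hooked round the catch pin; grows as it swings level about its upright hinge, off the pin towards the mount's -y (turning about +z); 1.57 = a quarter turn, lying along the rear plate towards -y; stop at 2.6. It stays where it is left (friction about 0.06 N m)
- hasp_hinge (a point): the hasp's upright hinge axis at the strap's upper face, 121.5 mm above the bench, at x = 42, y = 0 mm of the mount. The strap is flat steel, 22 mm wide, 4 mm thick (117.5 to 121.5 mm above the bench), and reaches 78 mm from the hinge
- hasp_knob (a point): centre, half-way up, of the round knob standing on the hasp: 14 mm across, 16 mm high (121.5 to 137.5 mm above the bench), 50 mm from the hinge axis
- driver_grip (a point): bystander: screwdriver with black handle, 170 mm long, lying on the bench; the point is on its handle
- flux: bystander: small bottle, 44 mm across, 85 mm high; origin under its centre
- tray: bystander: grey parts tray 100 x 140 x 28 mm with two dividers; origin under its centre
- spool: bystander: white spool standing on end, 52 mm across, 40 mm high; origin under its centre

How it is judged:
On the way, in this order (a step that is already met when the one before it is completed fails the run):
1. the hasp is swung off its catch, about a quarter turn or more (value of joint hasp above 1.4 rad), for 0.2 s.
2. the bolt head is pinched between the fingers and no longer turns (contact force between the fingers and bolt above 10 N and distance between the grasp point and bolt_head below 0.03 m and y of the grasp point in the frame of mount between -0.012 and 0.012 m and velocity of joint bolt between -0.003 and 0.003 rad/s and value of joint bolt below 0.47 rad and contact force between each of bolt_c3, bolt_c4, bolt_c5 and anything else below 1 N), for 1 s.
At the end, for the whole second after the job is handed in: The hasp stands at 1.4 rad or more; the fingers still grip the bolt head (over 10 N on it, grasp point within 30 mm of its centre and within 12 mm of it along the mount's y); the bolt turns by less than 0.003 rad/s either way, and stands short of 0.47 rad; nothing touches the spanner (all of step 2 and value of joint hasp above 1.4 rad); the arm keeps its last pose, push and grip.
It fails at once if the robot touches the spanner (contact force between any of the arm, the fingers and bolt_c3 above 2 N or contact force between any of the arm, the fingers and bolt_c4 above 2 N or contact force between any of the arm, the fingers and bolt_c5 above 2 N).
It fails at once if the driver is pushed away (distance of driver_grip from where it was at the start of the episode above 0.03 m).
It fails at once if the flux is pushed away (distance of flux from where it was at the start of the episode above 0.03 m).
It fails at once if the tray is pushed away (distance of tray from where it was at the start of the episode above 0.03 m).
It fails at once if the spool is pushed away (distance of spool from where it was at the start of the episode above 0.03 m).
It also fails if it takes over 42 s, if anything falls off the work surface, if the arm or the gripper's body presses on something with over 40 N, if the wrist force passes 120 N, or if a joint passes its speed limit or range.

### The arm

A 7-joint arm with a two-finger parallel gripper is mounted at the origin on the work surface. World frame = base frame: x ahead of the robot, y to its left, z up, the work surface at z = 0. Lengths are in m, angles in rad, forces in N, time in s.
With the tool pointing down it reaches from about 0.425 to 1.025 m from the base axis. Payload 9.4 kg.
Tool frame: the origin (TCP) lies at the very end of the fingers, on their centre line; the grasp point (between the pads) lies 19 mm behind it; z points along the fingers, y is the direction in which the jaws open and shut (so a half turn about z gives the same grasp; the last joint's range is limited). The gripper opens to 93 mm and grips with 3 to 60 N. Pads are 15 mm wide; open, the fingers measure 128 mm over their backs; the gripper's body (75 mm by 188 mm) begins 65 mm behind the grasp point.
Start: joints at [-1.191, 0.599, -0.003, 1.599, 0.002, 0.943, -0.08], TCP at [0.32, 0.651, 0.219] pointing down, gripper open.
Joint ranges: [-2.57, 2.57], [-0.35, 1.97], [-1.29, 1.29], [0.11, 2.56], [-1.05, 4.19], [0.11, 1.86], [-2.63, 2.63]. Speed limits (rad/s): [2.22, 2.22, 3.01, 3.01, 3.14, 3.14, 3.14].

### API

Orientations are given as a 3x3 rotation matrix whose columns are the frame's x, y, z axes.
In Python, from cell import r, grab_frame gives the robot as it stands. The module is installed in compiled form; this text tells all that it offers.
- The arm moves only by the shell command python3 -m jog 'ROWS'. ROWS is JSON, a list of rows, each a list of 5 numbers: the opening, from -1 (shut) to 1 (fully open), then the shift along the tool's x, y, z in units of 150 mm (1.0 is 150 mm), then the turn about the tool's z in units of 1.5 rad (1.0 is 1.5 rad). A call has exactly 5 rows; each row is the pose to reach, as a shift and turn from the pose commanded when the call began, along the tool's axes at that moment; what a row does not reach only later rows make up. A row lasts 1/10 s, in which the tool goes at most 50 mm and 8.59 degrees, less where a joint would pass 70% of its speed; a pose out of reach is approached as far as the arm can. A call with a number of a shift or a turn outside -1 to 1 is refused whole. A call with a gripper value outside its range is refused whole. The fingers move at their own pace and stop on an object; the grip force is fixed at half the most. Time passes only in rows, so rows that repeat a pose let the fingers close, or fill a call up. It gives the time, the measured TCP pose, the force and the opening at its end, in the units of the state.
- r.state(): the state, without advancing time (a new reading comes with each control period).
- grab_frame(name): name is "scene" or "top" or "wrist"; returns a dict with "frame" (480x640x3 uint8, red, green, blue), "K" (3x3 intrinsics, pixels), "k1" (the pictures are not rectified: a ray, as slopes to the right and down, at radius r is drawn at 1 + k1 r^2 times it, then the intrinsics apply), "origin" and "attitude" of the camera in the world. Camera axes: x right, y down, z forward; pixel columns grow to the right and rows downward; lengths in m; the calibration is good to about 2 mm. A picture is of the moment at which its call begins. There is no depth.
- r.sign_off(): hands the job in, once; it reports no verdict.
The state is a dict: "time_s": time; "qpos": joint angles; "joint_velocities": joint speeds; "tau": joint torques, N m; "tool_pos": TCP position; "ee_rot": TCP orientation; "force": force on the tool from outside, world axes, zero at the start; "moment": the same for the moment, N m; "opening": finger opening in m.
Only numpy, scipy, OpenCV 4.12 (cv2) and the standard library are available. Lean on these libraries where they do the work, as an engineer would, in place of code of your own. Each camera call takes 0.05 s, during which the arm holds its last target.

## Working session

There is one attempt and no reset: what is moved stays moved. The work goes in short steps, Python scripts to look and compute and a shell command to move; the robot and the scene stay as the last step left them, time stands still between calls to the robot, and variables do not carry over. Pictures are saved under pics/ and viewed, and the job is handed in when it is done.

```bash
mkdir -p pics
python3 - <<'E'
from cell import r, grab_frame
import cv2, pickle
s=r.state(); print(s)
for n in ["scene","top","wrist"]:
    f=grab_frame(n); pickle.dump(f,open(f"pics/{n}0.pkl","wb")); cv2.imwrite(f"pics/{n}0.png",f["frame"][:,:,::-1])
    print(n,f["K"].tolist(),f["k1"],f["origin"],f["attitude"])
E
```

```text
{'time_s': 0.0, 'qpos': array([-1.19069762,  0.60012761, -0.00254804,  1.60012146,  0.00181466,
        0.94287653, -0.07982444]), 'joint_velocities': array([-4.90371371e-04, -6.56926764e-05,  5.49554347e-04, -1.04797858e-04,
       -2.35747270e-04, -1.31542616e-03,  1.52326228e-03]), 'tau': array([-7.41021740e-04, -7.65037394e+01,  1.49712212e+00, -2.52354169e+01,
       -5.24495181e-02,  1.66324619e-02,  1.30162239e-04]), 'tool_pos': array([0.31958646, 0.65022726, 0.2177611 ]), 'ee_rot': array([[-8.97489719e-01,  4.41035050e-01, -5.37462044e-04],
       [ 4.41035352e-01,  8.97488587e-01, -1.43349296e-03],
       [-1.49854588e-04, -1.52358495e-03, -9.99998828e-01]]), 'force': array([-0.88330992,  0.47529719, -0.47599741]), 'moment': array([0.0198243 , 0.01931673, 0.02858866]), 'opening': 0.09283574300587762}
scene [[451.3218483086486, 0.0, 327.7527451463073], [0.0, 451.3218483086486, 241.15237018578492], [0.0, 0.0, 1.0]] -0.042649920752231875 [ 0.77198166 -0.30007756  0.68712803] [[ 0.86669589  0.42381468 -0.26309569]
 [ 0.49882889 -0.73335314  0.46191224]
 [ 0.00282314 -0.53157717 -0.84700516]]
top [[581.7499547872757, 0.0, 310.2961599394613], [0.0, 581.7499547872757, 251.2349523607242], [0.0, 0.0, 1.0]] -0.18563182398630082 [0.46405879 0.01025401 1.04003585] [[ 0.02774759 -0.99137624  0.12807504]
 [-0.99960491 -0.02694414  0.00800192]
 [-0.00448204 -0.12824647 -0.9917322 ]]
wrist [[423.74882089205363, 0.0, 319.3382182883408], [0.0, 423.74882089205363, 241.28889523866596], [0.0, 0.0, 1.0]] 0.020929895280355045 [0.25237518 0.68410058 0.38457806] [[ 0.4405501   0.86398055  0.2438303 ]
 [ 0.8977266  -0.42350449 -0.12137091]
 [-0.00159888  0.27236291 -0.96219327]]
```

View pics/scene0.png

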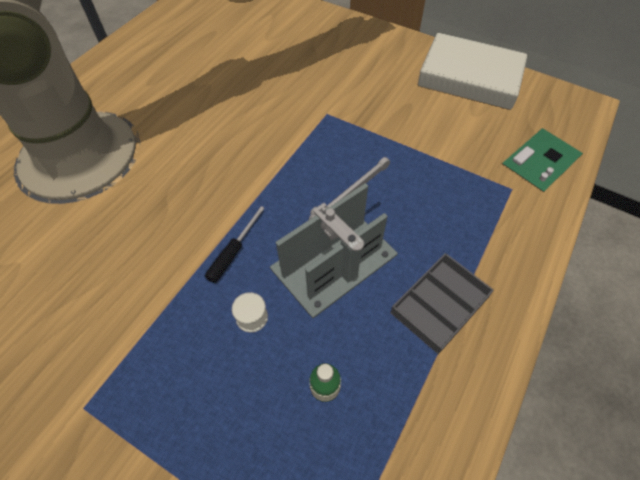

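View pics/top0.png

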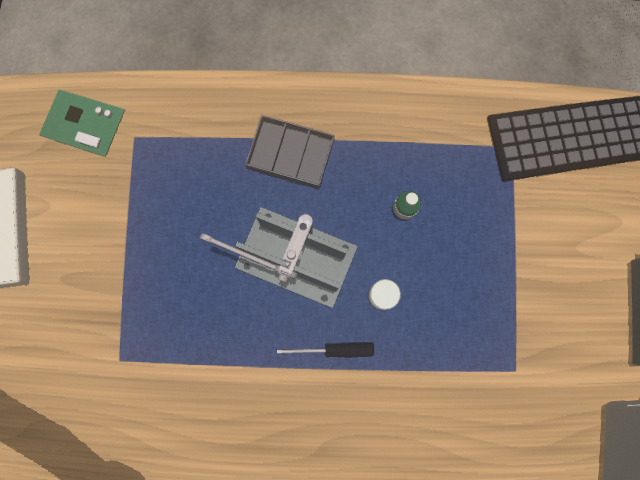

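View pics/wrist0.png

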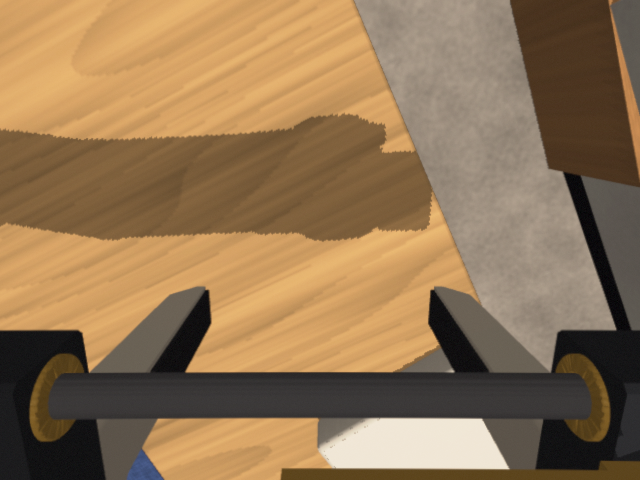

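Run:
```python
import cv2
a=cv2.imread("pics/top0.png")[190:320,190:370]; cv2.imwrite("pics/topz.png",cv2.resize(a,None,fx=4.4,fy=4.4,interpolation=cv2.INTER_CUBIC))
a=cv2.imread("pics/scene0.png")[150:320,260:410]; cv2.imwrite("pics/scz.png",cv2.resize(a,None,fx=3.5,fy=3.5,interpolation=cv2.INTER_CUBIC))
```

```text
(no output)
```

View pics/topz.png

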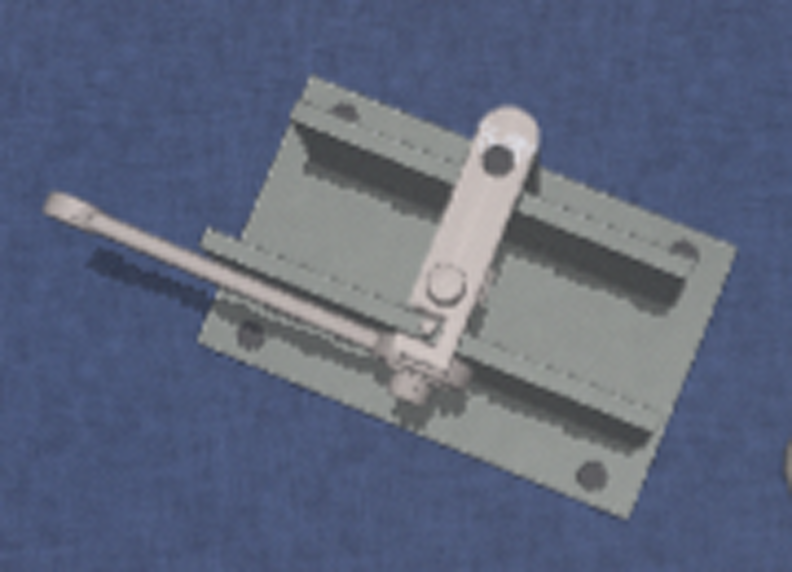

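View pics/scz.png

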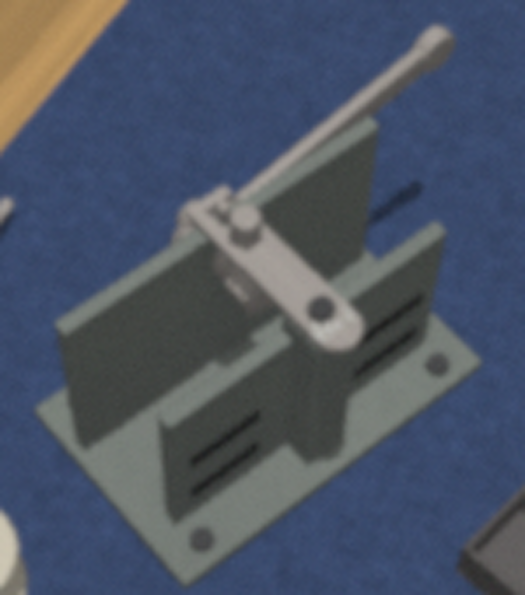

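```bash
cat > h.py <<'E'
import numpy as np, cv2
def ray(f,u,v):
    K=np.array(f["K"]); k=f["k1"]
    d=np.array([(u-K[0,2])/K[0,0],(v-K[1,2])/K[1,1]]); p=d.copy()
    for _ in range(20): p=d/(1+k*(p@p))
    return np.array(f["origin"]),np.array(f["attitude"])@np.array([p[0],p[1],1.])
def onz(f,u,v,z):
    o,d=ray(f,u,v); return o+d*(z-o[2])/d[2]
def proj(f,P):
    c=np.array(f["attitude"]).T@(np.array(P)-f["origin"]); p=c[:2]/c[2]; p=p*(1+f["k1"]*(p@p)); K=np.array(f["K"])
    return np.array([K[0,0]*p[0]+K[0,2],K[1,1]*p[1]+K[1,2]])
def tri(rs):
    A=0;b=0
    for o,d in rs:
        d=d/np.linalg.norm(d); M=np.eye(3)-np.outer(d,d); A=A+M; b=b+M@o
    return np.linalg.solve(A,b)
E
python3 - <<'E'
import pickle; from h import *
np.set_printoptions(precision=4,suppress=True)
T=pickle.load(open("pics/top0.pkl","rb"));S=pickle.load(open("pics/scene0.pkl","rb"))
tz=lambda u,v:((u+.5)/4.4-.5+190,(v+.5)/4.4-.5+190)
sz=lambda u,v:((u+.5)/3.5-.5+260,(v+.5)/3.5-.5+150)
C=[onz(T,*tz(*c),.008) for c in [(310,77),(737,247),(630,518),(200,342)]]
print("corners top",np.array(C)); 
for i in range(4):
    d=C[(i+1)%4]-C[i]; print(np.linalg.norm(d),np.degrees(np.arctan2(d[1],d[0])))
D=[onz(S,*sz(*c),.008) for c in [(480,360),(185,585),(35,410)]]
print("scene",np.array(D))
for i in range(2):
    d=D[i+1]-D[i]; print(np.linalg.norm(d),np.degrees(np.arctan2(d[1],d[0])))
print("centre",np.mean(C,0), (D[0]+D[2])/2)
print("hinge",onz(T,*tz(498,159),.1215),onz(S,*sz(321,308),.1215))
print("knobtop",onz(T,*tz(449,278),.1375),onz(S,*sz(245,214),.1375))
print("brk",onz(T,*tz(208,232),.117),onz(T,*tz(658,405),.117),onz(S,*sz(372,121),.117),onz(S,*sz(60,328),.117))
E
```

```text
corners top [[ 0.6754  0.1118  0.008 ]
 [ 0.6095 -0.065   0.008 ]
 [ 0.4983 -0.024   0.008 ]
 [ 0.5646  0.1523  0.008 ]]
0.18870518081842877 -110.4426101763586
0.11853076085547203 159.7482125732716
0.18839329647125008 69.39205921151728
0.1179886042269653 -20.099075626113294
scene [[ 0.6774  0.1104  0.008 ]
 [ 0.6115 -0.0665  0.008 ]
 [ 0.5006 -0.0246  0.008 ]]
0.1888776989215582 -110.4442580375117
0.11851619110936237 159.29332088150372
centre [0.587  0.0438 0.008 ] [0.589  0.0429 0.008 ]
hinge [0.6235 0.0308 0.1215] [0.6236 0.0313 0.1215]
knobtop [0.5774 0.0466 0.1375] [0.5769 0.0477 0.1375]
brk [0.5945 0.1362 0.117 ] [ 0.5357 -0.0295  0.117 ] [0.5941 0.1363 0.117 ] [ 0.5312 -0.0304  0.117 ]
```

```bash
cat >> h.py <<'E'
YAW=np.radians(-20.45)
ex=np.array([np.cos(YAW),np.sin(YAW),0]);ey=np.array([-np.sin(YAW),np.cos(YAW),0])
O=np.array([0.6238,0.0308,0])-0.042*ex
O=np.array([0.5843,0.0460,0])
def w2m(P): P=np.array(P)-O; return np.array([P@ex,P@ey,P[2]])
def m2w(P): return O+P[0]*ex+P[1]*ey+np.array([0,0,P[2]])
def need(Pm,yawy):
    "shift (units) from the measured TCP to mount point Pm, turn so that tool y lies at mount-frame angle yawy(rad) from ey"
    from cell import r
    s=r.state(); R=np.array(s["ee_rot"]); d=R.T@(m2w(Pm)-s["tool_pos"])
    cur=np.arctan2(R[1,1],R[0,1]); tgt=np.arctan2(ey[1],ey[0])+yawy
    dt=-((tgt-cur+np.pi/2)%np.pi-np.pi/2)
    print("t",round(s["time_s"],2),"tcp mount",w2m(s["tool_pos"]).round(4),"F",s["force"].round(1),"open",round(s["opening"],4),"shift",(d/.15).round(3),"turn",round(dt/1.5,3), "q",s["qpos"].round(2))
E
python3 - <<'E'
import pickle; from h import *
np.set_printoptions(precision=4,suppress=True)
T=pickle.load(open("pics/top0.pkl","rb"));S=pickle.load(open("pics/scene0.pkl","rb"))
tz=lambda u,v:((u+.5)/4.4-.5+190,(v+.5)/4.4-.5+190)
sz=lambda u,v:((u+.5)/3.5-.5+260,(v+.5)/3.5-.5+150)
P=tri([ray(T,*tz(68,207)),ray(S,*sz(435,40))]); print(P,w2m(P), np.arctan2(.095-P[2],w2m(P)[1]))
print(w2m([.6236,.031,.12]),w2m([.5772,.0472,.13]))
for p in [(.5945,.1362,.117),(.5357,-.0295,.117),(.5941,.1363,.117),(.5312,-.0304,.117)]: print(w2m(p))
for n,p in dict(hinge=(.042,0,.1215),knob=(-.008,0,.1375),catch=(-.024,0,.128)).items(): print(n,m2w(p),proj(T,m2w(p)),proj(S,m2w(p)))
need((-.008,0,.2178),0)
E
```

```text
[0.6008 0.1863 0.1282] [-0.0336  0.1372  0.1282] -0.23728485262586466
[ 0.0421 -0.0003  0.12  ] [-0.0071 -0.0014  0.13  ]
[-0.022   0.0881  0.117 ]
[-0.0192 -0.0877  0.117 ]
[-0.0224  0.088   0.117 ]
[-0.0231 -0.0901  0.117 ]
hinge [0.6237 0.0313 0.1215] [302.4818 225.6489] [351.3927 237.6398]
knob [0.5768 0.0488 0.1375] [290.2536 253.1115] [329.9599 210.2758]
catch [0.5618 0.0544 0.128 ] [286.6428 263.1939] [323.2479 207.4067]
t 0.15 tcp mount [-0.4592  0.4738  0.218 ] F [ 0.1 -0.2 -0.5] open 0.0929 shift [-3.307 -2.843  0.005] turn -0.067 q [-1.19  0.6  -0.    1.6   0.    0.94 -0.08]
```

```bash
python3 -m jog '[[1,-0.25,-0.22,0,-0.07],[1,-0.5,-0.44,0,-0.07],[1,-0.75,-0.66,0,-0.07],[1,-0.95,-0.82,0,-0.07],[1,-0.95,-0.82,0,-0.07]]'; python3 -c "
from h import *
need((-.008,0,.2178),0)"
```

```text
time_s: 0.65
tool_pos: [0.397, 0.4713, 0.2188]
ee_rot: [[-0.936, 0.352, 0.001], [0.352, 0.936, -0.003], [-0.002, -0.003, -1.0]]
force: [0.5, 0.9, 0.4]
opening: 0.0929
t 0.65 tcp mount [-0.3241  0.333   0.2188] F [0.5 0.9 0.4] open 0.0929 shift [-2.112 -2.215  0.017] turn -0.002 q [-0.94  0.47 -0.03  1.86  0.02  0.82  0.22]
```

```bash
python3 -m jog '[[0,-0.25,-0.25,0,0],[0,-0.5,-0.5,0,0],[0,-0.75,-0.75,0,0],[0,-1,-1,0,0],[0,-1,-1,0,0]]'; python3 -m jog '[[0,-0.25,-0.28,0,0],[0,-0.5,-0.55,0,0],[0,-0.75,-0.8,0,0],[0,-1,-1,0,0],[0,-1,-1,0,0]]'; python3 -c "
from h import *
need((-.008,0,.2),0)"
```

```text
time_s: 1.15
tool_pos: [0.4848, 0.2796, 0.2186]
ee_rot: [[-0.937, 0.351, 0.001], [0.351, 0.937, -0.002], [-0.001, -0.002, -1.0]]
force: [-0.5, 1.0, 0.4]
opening: 0.0573
time_s: 1.65
tool_pos: [0.574, 0.0874, 0.2186]
ee_rot: [[-0.937, 0.35, 0.001], [0.35, 0.937, -0.002], [-0.002, -0.001, -1.0]]
force: [0.5, 0.1, 0.6]
opening: 0.0468
t 1.65 tcp mount [-0.0241  0.0352  0.2186] F [0.5 0.1 0.6] open 0.0468 shift [-0.107 -0.235  0.125] turn -0.001 q [-0.25  0.43 -0.    1.94  0.    0.78  0.96]
```

```bash
python3 -m jog '[[0,-0.107,-0.235,0,0],[0,-0.107,-0.235,0.12,0],[0,-0.107,-0.235,0.12,0],[0,-0.107,-0.235,0.12,0],[0,-0.107,-0.235,0.12,0]]'; python3 -c "
from h import *
from cell import grab_frame
import pickle
need((-.008,0,.126),0)
f=grab_frame('wrist'); cv2.imwrite('pics/w1.png',f['frame'][:,:,::-1]); pickle.dump(f,open('pics/w1.pkl','wb'))
for p in [(-.008,0,.1375),(.042,0,.1215),(-.024,0,.128)]: print(proj(f,m2w(p)))
"
```

```text
time_s: 2.15
tool_pos: [0.5748, 0.0555, 0.2011]
ee_rot: [[-0.939, 0.343, 0.0], [0.343, 0.939, 0.001], [-0.0, 0.001, -1.0]]
force: [0.0, 0.8, 0.9]
opening: 0.0464
t 2.15 tcp mount [-0.0122  0.0056  0.2011] F [0.  0.8 0.9] open 0.0464 shift [-0.028 -0.038  0.501] turn 0.005 q [-0.19  0.44 -0.    1.96  0.    0.74  1.02]
[308.75724908 265.08715531]
[309.25704067 330.728725  ]
[309.16555235 233.90316125]
```

View pics/w1.png

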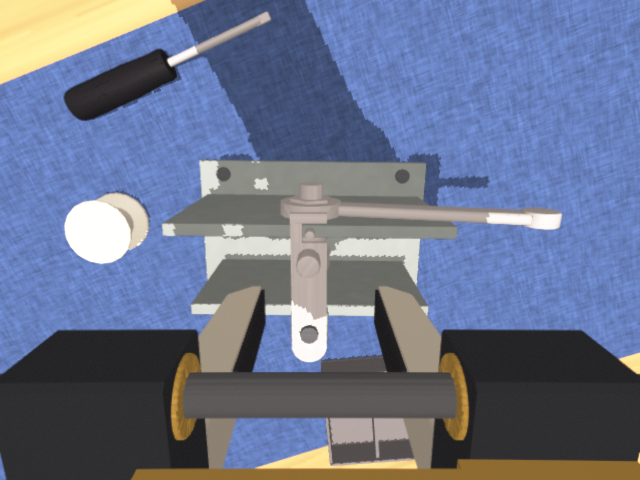

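```bash
python3 -m jog '[[0,0,0,0.15,0],[0,0,0,0.3,0],[0,0,0,0.3,0],[0,0,0,0.3,0],[0,0,0,0.3,0]]'; python3 -c "
from h import *
need((-.008,0,.126),0)
"
```

```text
time_s: 2.7
tool_pos: [0.5753, 0.0542, 0.1568]
ee_rot: [[-0.939, 0.344, 0.002], [0.344, 0.939, 0.0], [-0.001, 0.001, -1.0]]
force: [0.8, -0.2, -0.5]
opening: 0.0466
t 2.7 tcp mount [-0.0113  0.0045  0.1568] F [ 0.8 -0.2 -0.5] open 0.0466 shift [-0.022 -0.03   0.206] turn 0.004 q [-0.19  0.5  -0.01  2.    0.    0.64  1.02]
```

```bash
python3 -m jog '[[0,-0.022,-0.03,0.1,0],[0,-0.022,-0.03,0.2,0],[0,-0.022,-0.03,0.2,0],[-1,-0.022,-0.03,0.2,0],[-1,-0.022,-0.03,0.2,0]]'; python3 -m jog '[[-1,0,0,0,0],[-1,0,0,0,0],[-1,0,0,0,0],[-1,0,0,0,0],[-1,0,0,0,0]]';python3 -c "
from h import *
need((-.008,0,.126),0)
"
```

```text
time_s: 3.2
tool_pos: [0.5767, 0.0486, 0.1267]
ee_rot: [[-0.939, 0.344, 0.001], [0.344, 0.939, 0.0], [-0.001, 0.001, -1.0]]
force: [-0.1, -1.0, -0.2]
opening: 0.035
time_s: 3.7
tool_pos: [0.5763, 0.0485, 0.126]
ee_rot: [[-0.939, 0.344, 0.0], [0.344, 0.939, 0.0], [-0.0, 0.0, -1.0]]
force: [-1.1, -0.9, 5.2]
opening: 0.013
t 3.7 tcp mount [-0.0084 -0.0005  0.126 ] F [-1.1 -0.9  5.2] open 0.013 shift [-0.003  0.003 -0.   ] turn 0.003 q [-0.18  0.55 -0.01  2.02  0.01  0.57  1.03]
```

```bash
python3 -m jog '[[-1,-0.01,-0.083,-0.005,0],[-1,-0.041,-0.16,-0.005,0],[-1,-0.09,-0.227,-0.005,0],[-1,-0.153,-0.281,-0.005,0],[-1,-0.228,-0.316,-0.005,0]]'; python3 -c "
from h import *
need((.0262,-.0474,.126),0)
"
```

```text
time_s: 4.2
tool_pos: [0.5909, -0.0065, 0.1265]
ee_rot: [[-0.939, 0.343, -0.002], [0.343, 0.939, 0.002], [0.002, 0.001, -1.0]]
force: [-3.2, 7.4, 5.2]
opening: 0.0129
t 4.2 tcp mount [ 0.0245 -0.0469  0.1265] F [-3.2  7.4  5.2] open 0.0129 shift [-0.011 -0.003  0.003] turn 0.005 q [-0.07  0.56 -0.02  1.99  0.01  0.59  1.12]
```

```bash
python3 -m jog '[[-1,-0.049,-0.013,0,0],[-1,-0.099,-0.017,0,0],[-1,-0.148,-0.015,0,0],[-1,-0.181,-0.009,0,0],[-1,-0.181,-0.009,0,0]]'; python3 -c "
from h import *
from cell import grab_frame
need((.0534,-.0487,.126),0)
f=grab_frame('scene'); cv2.imwrite('pics/s2.png',f['frame'][:,:,::-1])
f=grab_frame('wrist'); cv2.imwrite('pics/w2.png',f['frame'][:,:,::-1])
"
```

```text
time_s: 4.7
tool_pos: [0.6165, -0.0197, 0.1264]
ee_rot: [[-0.939, 0.345, -0.001], [0.345, 0.939, -0.001], [0.001, -0.001, -1.0]]
force: [-2.0, -1.7, 4.0]
opening: 0.0129
t 4.7 tcp mount [ 0.0531 -0.0503  0.1264] F [-2.  -1.7  4. ] open 0.0129 shift [-0.002  0.011  0.003] turn 0.003 q [-0.05  0.58 -0.01  1.93  0.01  0.63  1.14]
```

View pics/s2.png

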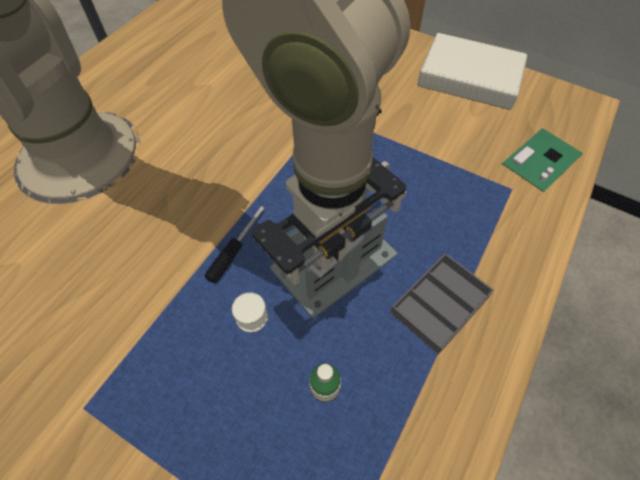

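View pics/w2.png

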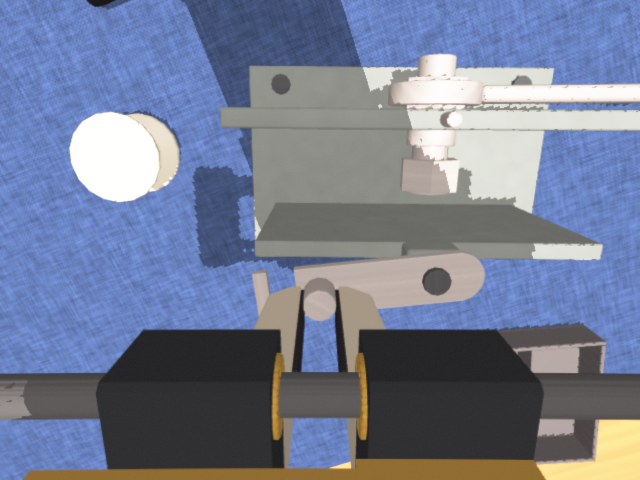

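```bash
python3 -m jog '[[0.2,0,0,0,0],[0.2,0,0,0,0],[0.2,0,0,-0.13,0],[0.2,0,0,-0.3,0],[0.2,0,0,-0.4,0]]'; python3 -m jog '[[0.2,0.1,0.1,0,0],[0.2,0.25,0.25,0,0],[0.2,0.33,0.33,0,0],[0.2,0.33,0.33,0,0],[0.2,0.33,0.33,0,0]]'; python3 -c "
from h import *
from cell import grab_frame
need((.002,0,.08),0)
import pickle
for n in ['wrist','top']:
  f=grab_frame(n); cv2.imwrite('pics/%s3.png'%n,f['frame'][:,:,::-1]); pickle.dump(f,open('pics/%s3.pkl'%n,'wb'))
  for p in [(0,0,.107),(-.024,0,.128),(.042,0,.1215)]: print(proj(f,m2w(p)))
"
```

```text
time_s: 5.3
tool_pos: [0.6175, -0.018, 0.1877]
ee_rot: [[-0.939, 0.344, 0.001], [0.344, 0.939, 0.0], [-0.001, 0.001, -1.0]]
force: [1.2, 0.2, 0.4]
opening: 0.0483
time_s: 5.8
tool_pos: [0.5879, 0.0448, 0.1863]
ee_rot: [[-0.939, 0.344, 0.0], [0.344, 0.939, -0.0], [-0.0, -0.0, -1.0]]
force: [0.3, -0.1, -0.4]
opening: 0.0556
t 5.8 tcp mount [3.800e-03 1.000e-04 1.863e-01] F [ 0.3 -0.1 -0.4] open 0.0556 shift [ 0.012 -0.     0.709] turn 0.004 q [-0.16  0.48 -0.01  1.95  0.01  0.72  1.04]
[318.58348359 244.07241928]
[318.75741841 212.32703108]
[318.11479307 318.24428301]
[292.85687903 250.92041396]
[286.64276844 263.19394834]
[302.48177059 225.64893334]
```

View pics/wrist3.png

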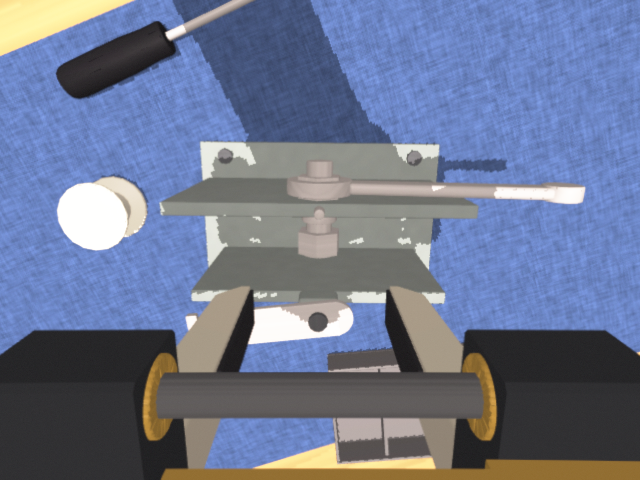

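View pics/top3.png

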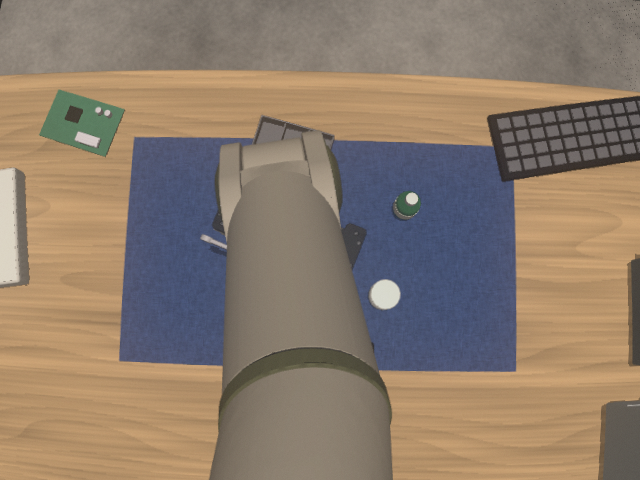

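```bash
python3 -m jog '[[0.2,0.012,0,0.12,0],[0.2,0.012,0,0.24,0],[0.2,0.012,0,0.36,0],[0.2,0.012,0,0.4,0],[0.2,0.012,0,0.4,0]]'; python3 -c "
from h import *
from cell import grab_frame
need((.002,0,.078),0)
import pickle
for n in ['wrist']:
  f=grab_frame(n); cv2.imwrite('pics/%s4.png'%n,f['frame'][:,:,::-1])
"
```

```text
time_s: 6.4
tool_pos: [0.5857, 0.0447, 0.1256]
ee_rot: [[-0.938, 0.346, -0.002], [0.346, 0.938, -0.001], [0.001, -0.001, -1.0]]
force: [-0.0, 0.3, 0.3]
opening: 0.0557
t 6.4 tcp mount [ 0.0017 -0.0007  0.1256] F [-0.   0.3  0.3] open 0.0557 shift [-0.002  0.005  0.317] turn 0.003 q [-0.16  0.55 -0.02  2.    0.01  0.59  1.03]
```

View pics/wrist4.png

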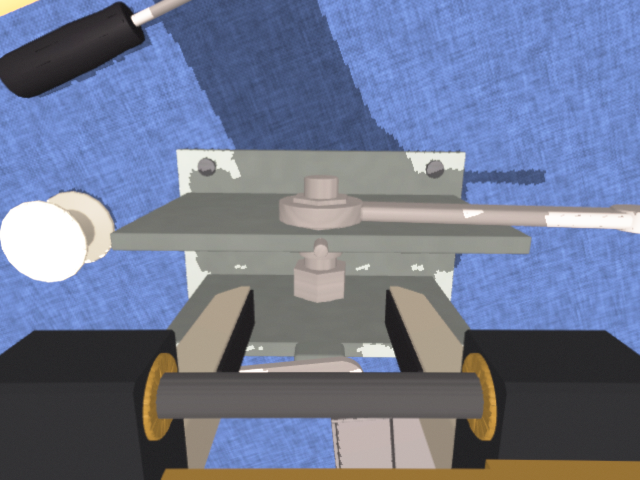

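```bash
python3 -m jog '[[0.2,0,0,0.1,0],[0.2,0,0,0.2,0],[0.2,0,0,0.3,0],[0.2,0,0,0.317,0],[0.2,0,0,0.317,0]]'; python3 -c "
from h import *
need((.002,0,.078),0)
"
```

```text
time_s: 6.95
tool_pos: [0.5862, 0.0455, 0.0793]
ee_rot: [[-0.939, 0.345, 0.0], [0.345, 0.939, -0.0], [-0.0, 0.0, -1.0]]
force: [0.7, -0.3, 1.2]
opening: 0.0556
t 6.95 tcp mount [0.0019 0.0002 0.0793] F [ 0.7 -0.3  1.2] open 0.0556 shift [-0.001 -0.001  0.009] turn 0.003 q [-0.16  0.62 -0.02  2.03  0.02  0.49  1.03]
```

```bash
for i in 1 ; do python3 -m jog '[[-1,0,0,0.005,0],[-1,0,0,0.005,0],[-1,0,0,0.005,0],[-1,0,0,0.005,0],[-1,0,0,0.005,0]]'; done; python3 -m jog '[[-1,0,0,0,0],[-1,0,0,0,0],[-1,0,0,0,0],[-1,0,0,0,0],[-1,0,0,0,0]]'; python3 -c "
from h import *
from cell import grab_frame
need((.002,0,.078),0)
for n in ['wrist']:
  f=grab_frame(n); cv2.imwrite('pics/%s5.png'%n,f['frame'][:,:,::-1])
"
```

```text
time_s: 7.45
tool_pos: [0.5857, 0.045, 0.0784]
ee_rot: [[-0.939, 0.345, -0.0], [0.345, 0.939, -0.001], [-0.0, -0.001, -1.0]]
force: [-1.7, -3.3, 4.3]
opening: 0.0242
time_s: 7.95
tool_pos: [0.5857, 0.045, 0.0784]
ee_rot: [[-0.939, 0.345, -0.0], [0.345, 0.939, -0.001], [-0.0, -0.001, -1.0]]
force: [-1.8, -3.7, 5.5]
opening: 0.0241
t 7.95 tcp mount [ 0.0017 -0.0005  0.0784] F [-1.8 -3.7  5.5] open 0.0241 shift [-0.002  0.003  0.002] turn 0.003 q [-0.16  0.62 -0.01  2.03  0.02  0.49  1.03]
```

View pics/wrist5.png

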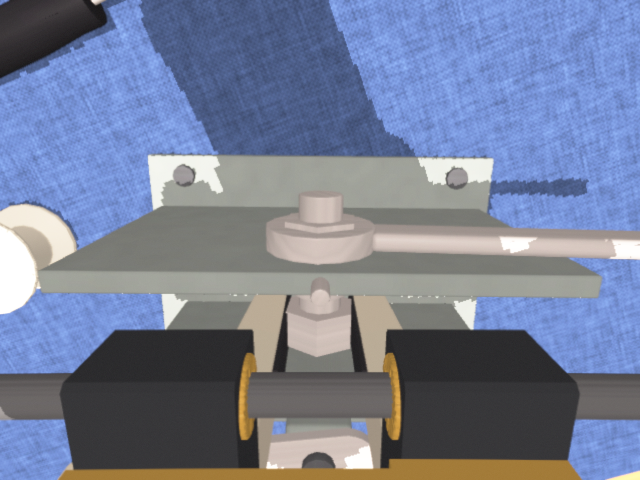

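```bash
cat > chk.py <<'E'
import sys
from h import *
from cell import grab_frame
need((.002,0,.078),0)
for n in ['scene']:
  f=grab_frame(n); cv2.imwrite('pics/%s%s.png'%(n,sys.argv[1]),f['frame'][:,:,::-1])
f=grab_frame('wrist'); cv2.imwrite('pics/wr%s.png'%sys.argv[1],f['frame'][:,:,::-1])
E
python3 chk.py 6a; for i in 1 2 3 4 5 6; do python3 -m jog '[[-1,0,0,0,0],[-1,0,0,0,0],[-1,0,0,0,0],[-1,0,0,0,0],[-1,0,0,0,0]]' | grep -E "opening|force"; done; python3 chk.py 6b
python3 - <<'E'
import cv2,numpy as np
a=cv2.imread('pics/scene6a.png');b=cv2.imread('pics/scene6b.png')
d=cv2.absdiff(a,b).max(2);print(d.max(),(d>25).sum())
c=cv2.imread('pics/scene0.png')
z=lambda i:cv2.resize(i[140:330,250:420],None,fx=2.3,fy=2.3,interpolation=cv2.INTER_CUBIC)
cv2.imwrite('pics/cmp.png',np.hstack([z(a),z(b)]))
a=cv2.imread('pics/wr6a.png');b=cv2.imread('pics/wr6b.png')
d=cv2.absdiff(a,b).max(2);print(d[200:300,370:].max(),(d[200:300,370:]>25).sum())
E
```

```text
t 8.0 tcp mount [ 0.0017 -0.0005  0.0784] F [-1.9 -3.4  6. ] open 0.0239 shift [-0.002  0.003  0.002] turn 0.003 q [-0.16  0.62 -0.01  2.03  0.02  0.49  1.03]
force: [-1.8, -4.8, 5.5]
opening: 0.024
force: [-2.3, -3.1, 5.1]
opening: 0.0239
force: [-1.7, -3.2, 5.3]
opening: 0.0241
force: [-1.6, -3.1, 6.0]
opening: 0.0239
force: [-1.4, -4.4, 5.1]
opening: 0.024
force: [-2.0, -3.1, 6.4]
opening: 0.0235
t 11.1 tcp mount [ 0.0017 -0.0004  0.0784] F [-2.  -3.1  6.4] open 0.0235 shift [-0.002  0.003  0.003] turn 0.003 q [-0.16  0.62 -0.01  2.03  0.02  0.49  1.03]
16 0
35 1
```

View pics/cmp.png

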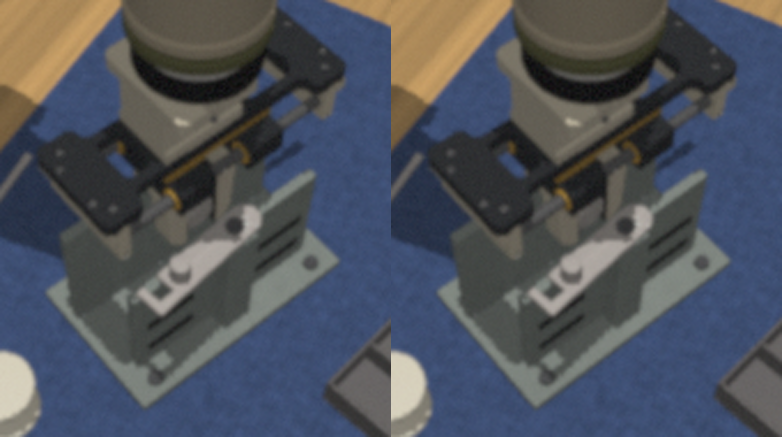

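```bash
python3 -c "
from cell import r
r.sign_off()
s=r.state();print(s['time_s'],s['opening'],s['force'])"
```

```text
the job is handed in; nothing more can be done
the job is handed in; nothing more can be done
```

I swung the hasp off its catch, pinched the bolt head between the fingers, and handed the job in at about 11.2 s with the grip still on. The interface gave no verdict.

- **Hasp:** I gripped it by the knob and swung it to about 1.8 rad, estimated from the tool position. The last scene picture shows it lying past a quarter turn along the rear plate.
- **Grip on the head:** The jaws closed across the mount's y and stopped at 24.0 mm, which matches the 24 mm across flats. The grasp point was within about 3 mm of the head's centre and under 1 mm off along y.
- **Bolt still:** Over the last 3 s of holding, the scene and wrist pictures showed no motion, including of the spanner handle in the wrist view. The forces stayed at 3–6 N and steady.
- **Spanner and other things:** I saw no contact with the spanner. The bystanders that I could see had not moved.

I did not measure the bolt angle after the pinch. It was about -0.24 rad at the start, and the 24 mm opening suggests it is now near 0, well short of 0.47. The finger force on the head and the contact on the spanner could not be read directly, so they are inferred from the set grip and the pictures. No check failed or disagreed.

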